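# Work a seized tube adapter out of the rotor and stand it in the tray

## Robot

A 6-joint arm with a two-finger parallel gripper is mounted at the origin on a cart in front of the work surface, level with it; the furniture and walls round the work are solid. World frame = base frame: x ahead of the robot, y to its left, z up, the work surface at z = 0. Lengths are in mm, angles in rad, forces in N, time in s.
With the tool pointing down it reaches from about 325 to 875 mm from the base axis. Payload 4.4 kg.
Tool frame: the origin (TCP) lies between the finger pads, 19 mm behind the fingertips; this is the grasp point; z points along the fingers, y is the line along which they close (so a half turn about z gives the same grasp; the last joint's range is limited). The gripper opens to 85 mm and grips with 20 to 120 N. Pads are 22 mm wide; open, the fingers measure 114 mm over their backs; the gripper's body (76 mm by 85 mm) begins 54 mm behind the grasp point. The pads swing forward as they close: fully open they stand 13 mm farther back than shut.
Start: joints at [-1.351, 0.207, 1.542, -0, 1.393, -0.15], TCP at [207.81, -536.137, 249.982] pointing down, gripper open.
Joint ranges: [-2.73, 2.73], [-0.86, 2.22], [0.23, 2.46], [-1.11, 4.25], [0.08, 2.63], [-2.82, 2.82]. Speed limits (rad/s): [2.79, 2.79, 3.14, 3.14, 3.14, 3.14].

## Interface

Orientations are given as a 3x3 rotation matrix whose columns are the frame's x, y, z axes.
In Python, from plant import ctrl, sensors, optics gives the robot as it stands. Calls block until the motion is done:
- ctrl.move_ptp(position, orientation): joint-space move of the TCP to a pose.
- ctrl.move_l(position, rot=None, vel=150, threshold=None): straight line of the TCP; rot=None keeps the orientation; vel is the mean speed in mm/s. With threshold (N) it stops when the force on the tool has changed by that much, and returns True; else False.
- ctrl.set_joints(angles): joint-space move.
- ctrl.gripper_to(opening, force=None): finger opening in mm; force is the grip in N (None keeps the last); returns when the fingers have stopped.
- ctrl.hold(seconds).
- ctrl.solve_ik(position, orientation): joint angles nearest the present ones, or None.
- sensors.read_state(): the state.
- optics.grab_frame(name): name is "scene" or "top" or "wrist"; returns (picture, depth): 400x640x3 uint8, red, green, blue; 400x640 float32, mm along the optical axis (not along the pixel's ray), 0 where there is no reading.
- optics.camera_params(name): a dict with "mtx" (3x3 intrinsics, pixels), "R" (3x3) and "t" (3): a world point X has camera coordinates R X + t; the wrist camera has in their place "T_tool_cam" (4x4, takes a point from camera to tool coordinates, whose origin is the TCP and whose axes are the flange's). Camera axes: x right, y down, z forward; pixel columns grow to the right and rows downward; lengths in mm; the calibration is good to about 2 mm. A picture is of the moment at which its call begins: read the wrist's pose just before it. camera_params takes no time and is no camera call.
A pose or a line that the arm cannot do raises ctrl.MotionError and nothing moves.
- ctrl.finish_job(): hands the job in; it is judged then, once.
The state is a dict: "t": time; "q": joint angles; "qvel": joint speeds; "tau": joint torques, N m; "eef_pos": TCP position; "eef_rot": TCP orientation; "force": force on the tool from outside, world axes, zero at the start; "wrist_torque": the same for the moment, N m; "grip_width": finger opening in mm; "grasp_force": force on a finger pad.
Only numpy, scipy, OpenCV 4.12 (cv2) and the standard library are available. Lean on these libraries where they do the work, as an engineer would, in place of code of your own. Each camera call takes 0.05 s, during which the arm holds its last target. There are 200 camera calls.

## Task

The orange tube adapter has seized in its slanted bore in the metal centrifuge rotor. Free it by twisting it back and forth while pulling gently along the bore, without yanking: a hard straight pull would lift the rotor off its stand, and the rotor must stay seated. Then stand the adapter upright on the floor of the cream slide tray, without tipping or shoving the blue adapter already standing there or disturbing the other things on the bench, and let go.

Things in the scene. Friction and masses are not known exactly. Their poses are not given: they have to be found in the camera images.
- adapter: The seized orange plastic tube adapter, loose but stuck, 62 mm tall, 60 g. Origin: centre of its foot; z runs along it to the head. Round shank 24 mm across, z 0 to 28 mm; flange 30 mm across, z 28 to 31; neck 17 mm across, z 31 to 38; above it the head. At the start it sits 27 mm deep in the bore with the flange 1 mm off the rotor's face.
- adapter_head (a point): Centre of the adapter's head, on its axis, 50 mm from the foot. The head is a rounded block from 38 to 62 mm above the foot, 24 mm along the adapter's x and 18 mm along its y. Take it across the 18 mm: fingers closing along the adapter's y, tool pointing along its -z (so tilted 30 deg at the start).
- socket: The slanted bore in the aluminium rotor that holds the adapter, the only one of six with anything in it; 27 mm across, 28 mm deep. Origin: centre of its mouth. z runs out along the bore axis, 30 deg from vertical, leaning over the hub, to the robot's left (50 to 100 deg left of straight ahead); the adapter comes out along z. y is level, parallel to the adapter's y at the start.
- bind (a point): Point on the bore axis 8.5 mm below the mouth, where the bore binds on the shank. A straight pull frees it only at 45 to 55 N. While it is being twisted about the axis (either way, 0.5 to 0.65 N m: grip with 80 N or more) it slides out with a pull of 5 to 16 N, some 3 mm per swing of 0.8 rad. It keeps its place when left, binds half as hard 16 mm out, and is free 24 mm out.
- rotor_stand: Round foot, 148 mm across, 18 mm high, fixed to the bench; origin: centre of its underside. The aluminium rotor on it is 176 mm across; its dished top rises from 52 mm above the bench at the hub to 88 mm at the rim, with six slanted bores 50 mm from the hub. The adapter's bore is on the right side as the robot sees it, its mouth 70 mm above the bench. The rotor does not turn.
- rotor (a joint): Height in m by which the rotor is lifted off its stand; 0 is seated. It is only snapped on: an upward force of about 20 N (23 N along the bore axis) lifts it.
- tray: Cream plastic slide tray, 96 mm along its x, 212 mm along its y, fixed to the bench. Origin: centre of its underside; floor 2 mm above it, rim 12 mm high and 3 mm thick. Its y lies roughly along the robot's -x, so its +y end is nearer the robot; the blue adapter stands at that end and the rest of the floor is clear.
- spare: Blue tube adapter of the same shape as the orange one, standing upright and loose in the tray, 65 to 85 mm from the tray's centre towards its +y end, within 15 mm of its middle line. Origin: centre of its foot. To be left alone.
- cup: small white-lidded sample cup, 39 mm across, 48 mm tall, at the right of the worktop; bystander; origin at the centre of its underside
- stain: brown stain bottle, 48 mm across, 105 mm tall, at the front left; bystander; origin at the centre of its underside
- dropper: small white and blue dropper bottle with a pointed blue cap, 25 mm across, 94 mm tall, at the front left of the worktop; bystander; origin at the centre of its underside
- timer: white lab timer, 62x62x18 mm, to the right of the tray; bystander; origin at the centre of its underside
- carton: small beige carton, 52x77x42 mm, to the right of the tray; bystander; origin at the centre of its underside
- forceps: thin steel forceps, 131 mm long, lying at the front left; bystander; origin at the centre of its underside

How it is judged:
By the outcome, as a careful person would: the job done as asked, in the order asked, and still so for the second after the job is handed in, with the robot touching nothing.
It also fails if it takes over 61 s, if anything falls off the work surface, if the arm or the gripper's body presses on something with over 40 N, if the wrist force passes 120 N, or if a joint passes its speed limit or range.

## Working session

There is one attempt and no reset: what is moved stays moved. The work goes in short steps, each a Python script; the robot and the scene stay as the last script left them, time stands still between calls to the robot, and variables do not carry over. Pictures are saved under pics/ and viewed, at most 10 in all, crops included, and the job is handed in when it is done.

```bash
ls; mkdir -p pics; python3 - <<'E'
from plant import ctrl,sensors,optics
import cv2,numpy as np
for n in("top","scene"):
    p,d=optics.grab_frame(n); cv2.imwrite(f"pics/{n}0.png",p[:,:,::-1]); np.savez(f"{n}0.npz",p=p,d=d)
    c=optics.camera_params(n); print(n,c['mtx'].round(1).tolist(),c['R'].round(3).tolist(),c['t'].round(1))
    print((d>0).mean())
print(optics.camera_params("wrist"));print(sensors.read_state())
E
```

```text
pics
top [[426.7, 0.0, 316.9], [0.0, 426.7, 201.6], [0.0, 0.0, 1.0]] [[-0.029, -1.0, -0.011], [-0.993, 0.03, -0.111], [0.111, 0.008, -0.994]] [ -91.4  511.1 1339.1]
0.995921875
scene [[404.3, 0.0, 324.1], [0.0, 404.3, 200.5], [0.0, 0.0, 1.0]] [[-0.585, -0.811, 0.009], [-0.51, 0.359, -0.782], [0.63, -0.462, -0.624]] [ 193.2  382.9 1034.7]
0.9959765625
{'mtx': array([[322.83103171,   0.        , 323.51593206],
       [  0.        , 322.83103171, 198.03612026],
       [  0.        ,   0.        ,   1.        ]]), 'T_tool_cam': array([[-3.53728843e-04, -9.49039989e-01, -3.15155475e-01,
         8.18694981e+01],
       [ 9.99998232e-01, -9.17783316e-04,  1.64136400e-03,
         1.00161893e+00],
       [-1.84696451e-03, -3.15154337e-01,  9.49038636e-01,
        -1.22389246e+02],
       [ 0.00000000e+00,  0.00000000e+00,  0.00000000e+00,
         1.00000000e+00]])}
{'t': 0.1, 'q': array([-1.35148778e+00,  2.07371032e-01,  1.54284646e+00, -4.48162897e-06,
        1.39353241e+00, -1.50487622e-01]), 'qvel': array([-0.00061553, -0.00145939, -0.00324553, -0.00099969,  0.00041991,
       -0.00039587]), 'tau': array([-1.37027814e-04, -3.84092116e+01, -2.92550021e+01, -1.58296443e-04,
        4.81465599e-03,  2.89474019e-05]), 'eef_pos': array([ 207.66702363, -535.47117585,  248.90450034]), 'eef_rot': array([[ 9.32400822e-01,  3.61425626e-01, -4.73624808e-04],
       [ 3.61425796e-01, -9.32398501e-01,  2.10461559e-03],
       [ 3.19054949e-04, -2.13352553e-03, -9.99997673e-01]]), 'force': array([0.01272621, 0.40580262, 0.49932916]), 'wrist_torque': array([-0.02396296, -0.03932127,  0.03130296]), 'grasp_force': 0.0, 'grip_width': 85.28455656025841}
```

View pics/top0.png

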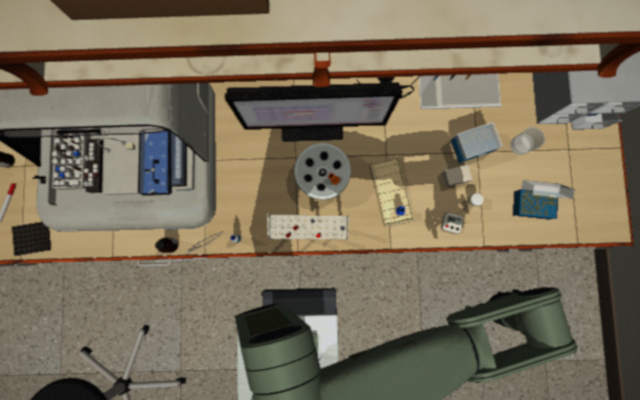

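View pics/scene0.png

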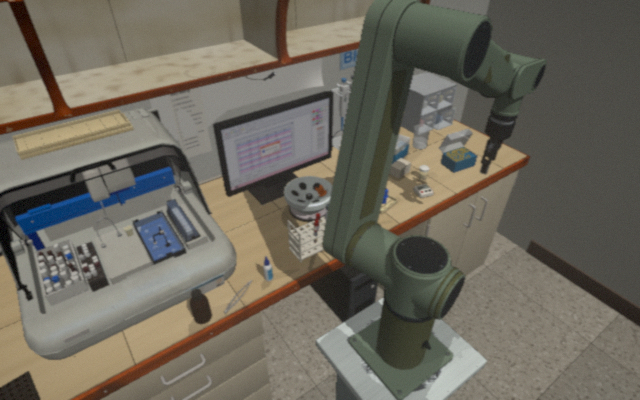

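The top view shows the rotor at about (322,170), the orange head at (334,180), the tray centred at (391,193) and the blue spare at (400,211). A tube rack stands in front of the rotor and the monitor is behind it. In the scene view the orange head is at about (320,190). Next I'll get coarse positions and take wrist close-ups.

```bash
cat >h.py <<'E'
from plant import ctrl,sensors,optics
import cv2,numpy as np
def cam(n,st=None):
    c=optics.camera_params(n);K=c['mtx']
    if n!='wrist': R=c['R'].T; return K,R,-R@c['t']
    T=c['T_tool_cam']; return K,st['eef_rot']@T[:3,:3],st['eef_rot']@T[:3,3]+st['eef_pos']
def ray(C,uv):
    K,R,o=C; d=R@np.linalg.solve(K,[uv[0],uv[1],1]); return o,d
def onplane(C,uv,z):
    o,d=ray(C,uv); return o+d*(z-o[2])/d[2]
def cloud(C,d):
    K,R,o=C; v,u=np.mgrid[:d.shape[0],:d.shape[1]]
    P=np.stack([(u-K[0,2])/K[0,0]*d,(v-K[1,2])/K[1,1]*d,d],-1); return P@R.T+o
def mask(p,lo,hi):
    return cv2.inRange(cv2.cvtColor(p,cv2.COLOR_RGB2HSV),lo,hi)
def comps(m,mina=6):
    n,l,s,c=cv2.connectedComponentsWithStats(m); return [(s[i],c[i],l==i) for i in range(1,n) if s[i,4]>=mina]
def shot(n,name):
    st=sensors.read_state(); p,d=optics.grab_frame(n); cv2.imwrite(f"pics/{name}.png",p[:,:,::-1])
    C=cam(n,st); np.savez(name+".npz",p=p,d=d,K=C[0],R=C[1],o=C[2]); return C,p,d
def load(name):
    f=np.load(name+".npz"); return (f['K'],f['R'],f['o']),f['p'],f['d']
OR=((3,120,60),(17,255,255)); BL=((108,150,60),(125,255,255))
E
python3 - <<'E'
from h import *
f=np.load('top0.npz');C=cam('top')
for nm,c in(('or',OR),('bl',BL)):
    for s,cc,l in comps(mask(f['p'],*c)):
        if 290<cc[0]<420 and 140<cc[1]<235: print(nm,cc.round(1),s.tolist(),onplane(C,cc,85 if nm=='or' else 55).round(1))
print(onplane(C,(322,172),70),[onplane(C,u,12).round(0).tolist() for u in((372,165),(397,161),(411,219),(384,224))])
P=cloud(C,f['d'])
# keep-clear: heights around
sel=(P[...,0]>300)&(P[...,0]<800)&(abs(P[...,1]+50)<300)&(P[...,2]>110)
for s,cc,l in comps(sel.astype(np.uint8),30): print(cc.round(),P[l].min(0).round(),P[l].max(0).round())
E
```

```text
or [333.8 178.7] [328, 173, 12, 12, 85] [ 571.2 -161.2   85. ]
bl [399.9 210.4] [397, 207, 7, 8, 38] [ 469.4 -365.3   55. ]
[ 596.01845997 -125.43667153   70.        ] [[625.0, -290.0, 12.0], [635.0, -372.0, 12.0], [444.0, -408.0, 12.0], [431.0, -320.0, 12.0]]
[270.  55.] [ 356. -350.  110.] [ 800.  250. 1387.]
```

```bash
cat >>h.py <<'E'
def grot(az,tilt,s=1):
    a=np.array([np.sin(tilt)*np.cos(az),np.sin(tilt)*np.sin(az),np.cos(tilt)])
    y=s*np.array([-np.sin(az),np.cos(az),0]); return np.c_[np.cross(y,-a),y,-a]
E
python3 - <<'E'
from h import *
head=np.array([571,-161,85.])
for azd in (55,75,95):
  for s in(1,-1):
    R=grot(np.radians(azd),np.pi/6,s)
    for h in(0,40,130):
        q=ctrl.solve_ik(head-R[:,2]*h,R); print(azd,s,h,None if q is None else np.round(q,2))
for s in (0,90,180,-90):
    R=grot(np.radians(s),0); q=ctrl.solve_ik([560,-200,300],R);print(s,None if q is None else np.round(q,2))
E
```

```text
55 1 0 [-0.19  0.59  1.46 -0.49  1.34 -2.55]
55 1 40 [-0.16  0.57  1.42 -0.47  1.42 -2.56]
55 1 130 [-0.1   0.53  1.3  -0.45  1.58 -2.58]
55 -1 0 [-0.19  0.59  1.46 -0.49  1.34  0.6 ]
55 -1 40 [-0.16  0.57  1.42 -0.47  1.42  0.59]
55 -1 130 [-0.1   0.53  1.3  -0.45  1.58  0.56]
75 1 0 [-0.17  0.51  1.6  -0.58  1.15 -2.78]
75 1 40 [-0.14  0.47  1.57 -0.56  1.23 -2.79]
75 1 130 [-0.07  0.4   1.49 -0.52  1.39 -2.81]
75 -1 0 [-0.17  0.51  1.6  -0.58  1.15  0.36]
75 -1 40 [-0.14  0.47  1.57 -0.56  1.23  0.35]
75 -1 130 [-0.07  0.4   1.49 -0.52  1.39  0.33]
95 1 0 None
95 1 40 None
95 1 130 None
95 -1 0 [-0.18  0.42  1.73 -0.64  0.94  0.11]
95 -1 40 [-0.14  0.37  1.73 -0.61  1.01  0.09]
95 -1 130 [-0.06  0.26  1.68 -0.56  1.18  0.06]
0 [-0.49  0.21  1.43 -0.    1.5  -2.06]
90 [-0.49  0.21  1.43 -0.    1.5   2.65]
180 [-0.49  0.21  1.43 -0.    1.5   1.08]
-90 [-0.49  0.21  1.43 -0.    1.5  -0.49]
```

```bash
python3 - <<'E'
from h import *
head=np.array([571,-161,85.])
R=grot(np.radians(75),np.pi/6,-1)
ctrl.move_ptp([571,-240,300],grot(np.radians(75),0,-1))
C,p,d=shot('wrist','w0')
ctrl.move_ptp(head-R[:,2]*130,R)
C,p,d=shot('wrist','w1')
print(sensors.read_state()['t'])
E
python3 -c "
import cv2,numpy as np
a=cv2.imread('pics/w0.png');b=cv2.imread('pics/w1.png')
cv2.imwrite('pics/w01.png',cv2.resize(np.vstack([a,b]),(480,600)))"
```

```text
2.6583
```

View pics/w01.png

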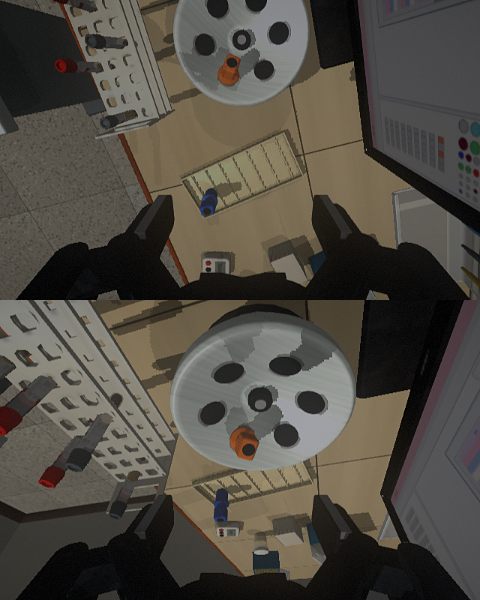

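The wrist views show the orange head at full-res pixel (307,93) in w0 and (325,190) in w1. The other five bores are visible and clear, with the blue spare in the tray and the rack to the left. I'll fit the hub and bore azimuth from the empty bores, and the head from depth.

```bash
python3 - <<'E'
from h import *
from scipy.optimize import least_squares
for n in('w0','w1'):
    C,p,d=load(n);P=cloud(C,d)
    hole=(p.max(2)<60).astype(np.uint8)
    pts=[]
    for s,cc,l in comps(hole,80):
        X=onplane(C,cc,70)
        r=np.hypot(X[0]-596,X[1]+125)
        if r<70 and s[4]<3000:
            print(n,cc.round(1),s[4],X.round(1),round(r,1)); 
            if r>25: pts.append(X[:2])
    pts=np.array(pts)
    if len(pts)>=3:
        def f(v):
            a=v[2]+np.arange(6)*np.pi/3; m=v[:2]+50*np.c_[np.cos(a),np.sin(a)]
            return np.linalg.norm(pts[:,None]-m,axis=2).min(1)
        best=min((least_squares(f,[596,-125,a0]) for a0 in(0,.26,.52,.78)),key=lambda r:r.cost)
        print('hub',best.x.round(3),best.fun.round(1),'az options deg',(np.degrees(best.x[2])%60))
    sel=(P[...,2]>82)&(P[...,2]<95)&(np.hypot(P[...,0]-596,P[...,1]+125)<100)&(np.hypot(P[...,0]-596,P[...,1]+125)>70)
    Q=P[sel];g=lambda v:np.hypot(Q[:,0]-v[0],Q[:,1]-v[1])-v[2]
    r=least_squares(g,[596,-125,85],loss='soft_l1');print('rim',r.x.round(1),Q.shape,np.percentile(Q[:,2],[50,95]).round(1))
    for s,cc,l in comps(mask(p,*OR),200):
        Q=P[l&(d>0)]; Q=Q[np.hypot(Q[:,0]-575,Q[:,1]+165)<40]
        if len(Q): print('or',cc.round(1),s.tolist(),Q.mean(0).round(1),Q.min(0).round(1),Q.max(0).round(1))
    for s,cc,l in comps(mask(p,*BL),100): print('bl',cc.round(1),s.tolist(),np.median(P[l],0).round(1))
C,p,d=load('w0');P=cloud(C,d);s=(P[...,0]>350)&(P[...,0]<520)&(P[...,1]>-250)&(P[...,2]>20)
print('rack',np.percentile(P[s],[1,50,99],axis=0).round())
s=(P[...,2]>100)&(P[...,0]>450)&(d>150);print('mon',np.percentile(P[s],[0.5,5],axis=0).round())
E
```

```text
w0 [289.7  10.2] 576 [580.6 -84.5  70. ] 43.3
w0 [341.    6.2] 352 [629.1 -94.1  70. ] 45.3
w0 [371.4  43.7] 624 [ 650.2 -133.7   70. ] 54.9
w0 [321.9  53.1] 406 [ 600.6 -129.1   70. ] 6.2
w0 [272.6  59.3] 620 [ 551.2 -121.7   70. ] 44.9
w0 [308.6  83. ] 144 [ 580.  -152.8   70. ] 32.1
w0 [351.1  92.6] 541 [ 619.9 -173.3   70. ] 53.9
hub [ 6.01831e+02 -1.26702e+02 -1.30000e-01] [ 4.5  7.8  1.3  1.9 16.1  1.2] az options deg 52.53670368079938
rim [ 600.1 -128.2   80.1] (5066, 3) [84.6 86.4]
or [305.2  95.8] [290, 72, 31, 42, 748] [ 574.1 -164.1   89.3] [ 556.7 -180.6   54.4] [ 592.1 -140.5  104.9]
w1 [381.4  87. ] 917 [631.6 -86.9  70. ] 52.1
w1 [304.8  97.2] 792 [581.3 -81.   70. ] 46.4
w1 [346.6 130.8] 706 [ 602.6 -115.    70. ] 12.0
w1 [414.3 136.1] 851 [ 650.1 -132.8   70. ] 54.6
w1 [283.3 150.6] 780 [ 551.4 -120.6   70. ] 44.8
w1 [380.9 179.8] 772 [ 620.1 -172.3   70. ] 53.1
w1 [331.2 199.3] 207 [ 573.4 -185.6   70. ] 64.7
hub [ 6.01323e+02 -1.29882e+02 -8.10000e-02] [ 2.6  4.   1.6  5.2  3.8 14.6] az options deg 55.35449878505868
rim [ 600.4 -125.1   79.7] (12630, 3) [84.9 86.3]
or [324.1 189. ] [307, 170, 38, 44, 1002] [ 575.  -154.1   85.8] [ 557.4 -173.7   62.7] [ 592.1 -142.2  104.7]
rack [[ 394. -233.   42.]
 [ 451. -152.   81.]
 [ 519.  -39.  364.]]
mon [[ 571. -538.  101.]
 [ 740. -321.  113.]]
```

```bash
python3 - <<'E'
from h import *
pt={'w0':(308.6,83),'w1':(331.2,199.3)}
A=np.zeros((3,3));b=np.zeros(3)
for n,u in pt.items():
    C=load(n)[0];print(n,onplane(C,u,100.3).round(1));o,e=ray(C,u);e/=np.linalg.norm(e);M=np.eye(3)-np.outer(e,e);A+=M;b+=M@o
print(np.linalg.solve(A,b).round(1),'pred 581.2,-153.6,100.3')
C=cam('top');f=np.load('top0.npz')
for s,cc,l in comps(mask(f['p'],*OR)):
    if 320<cc[0]<345 and 170<cc[1]<190:print('top orange',onplane(C,cc,92).round(1))
E
```

```text
w0 [ 581.1 -153.7  100.3]
w1 [ 581.3 -152.   100.3]
[ 581.  -153.6   98.9] pred 581.2,-153.6,100.3
top orange [ 570. -161.   92.]
```

```bash
cat >>h.py <<'E'
AZ=np.radians(53.3); Rg=grot(AZ,np.pi/6,-1); ax=-Rg[:,2]
mouth=np.array([570.8,-167.5,70.]); G0=mouth+ax*27
def rep(t=''):
    s=sensors.read_state(); F=s['force']; print(t,round(s['t'],2),s['eef_pos'].round(1),'F',F.round(1),'ax',round(F@ax,1),'T',s['wrist_torque'].round(2),'Tax',round(s['wrist_torque']@ax,2),'w',round(s['grip_width'],1),round(s['grasp_force'],1)); return s
E
python3 - <<'E'
from h import *
ctrl.gripper_to(32)
ctrl.move_ptp(G0+ax*80,Rg); rep()
print(ctrl.move_l(G0+ax*15,vel=100,threshold=8)); rep()
print(ctrl.move_l(G0,vel=30,threshold=6)); rep()
C,p,d=shot('wrist','w2')
cv2.imwrite('pics/w2c.png',p[100:400,150:500,::-1])
E
```

```text
3.58 [ 602.5 -125.4  160.9] F [-0.3  0.8  0.7] ax 0.8 T [ 0.23 -0.11  0.01] Tax 0.03 w 31.8 0.0
False
 4.38 [ 583.9 -150.6  107. ] F [ 0.4 -0.3  0.7] ax 0.7 T [ 0.2  -0.17 -0.03] Tax -0.03 w 31.8 0.0
False
 5.03 [ 578.8 -156.7   93.3] F [-0.1 -0.2  0.6] ax 0.4 T [ 0.17 -0.14  0.02] Tax 0.01 w 32.2 0.0
```

View pics/w2c.png

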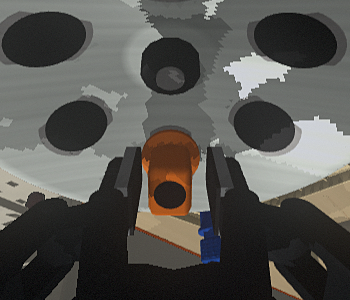

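The orange head sits between the pads, its top hole at crop (169,195) and the pads at about x=140 and 207, so it is nearly centred. I'll close softly, re-centre on the lateral force, then grip.

```bash
python3 - <<'E'
from h import *
ctrl.gripper_to(10,20); s=rep('soft'); yF=s['force']@s['eef_rot'][:,1]; print('yF',yF, 'xF',s['force']@s['eef_rot'][:,0])
T=G0.copy()
for _ in range(3):
    if abs(yF)<2: break
    T=T+Rg[:,1]*np.clip(yF*.1,-.7,.7); ctrl.move_l(T,vel=20); s=rep(); yF=s['force']@s['eef_rot'][:,1]; print(yF)
ctrl.gripper_to(10,100); s=rep('hard'); print('y,x',s['force']@s['eef_rot'][:,1],s['force']@s['eef_rot'][:,0]); np.save('T.npy',T)
E
```

```text
soft 5.33 [ 577.9 -156.    93.3] F [-3.3  2.8  1.1] ax 1.1 T [ 0.48  0.45 -0.4 ] Tax -0.02 w 17.8 20.5
yF -4.366909601728263 xF -0.29125805111766606
 5.58 [ 577.9 -156.    93.2] F [-3.8  3.   1.8] ax 1.7 T [ 0.51  0.59 -0.4 ] Tax 0.04 w 17.5 20.6
-4.852204359070616
 5.83 [ 577.8 -156.    93.2] F [-3.7  2.1  2. ] ax 1.5 T [ 0.48  0.49 -0.31] Tax 0.06 w 17.6 20.5
-4.227047864482359
 6.08 [ 577.8 -156.    93.3] F [-3.8  2.   0.7] ax 0.3 T [ 0.44  0.41 -0.27] Tax 0.06 w 17.5 20.4
-4.2448158055216805
hard 6.3 [ 577.7 -156.    93.3] F [-3.1  1.5  1.1] ax 0.6 T [ 0.44  0.4  -0.3 ] Tax 0.03 w 16.3 98.1
y,x -3.385693543321628 -1.0599327990842378
```

```bash
cat >>h.py <<'E'
from scipy.spatial.transform import Rotation as Ro
def twist(B,s,th0,th1,n=4,goal=10,smax=27,log=True):
    for k in range(1,n+1):
        th=th0+(th1-th0)*k/n
        ctrl.move_l(B+ax*s,rot=Ro.from_rotvec(ax*th).as_matrix()@Rg,vel=15)
        st=sensors.read_state(); pull=-st['force']@ax; out=(st['eef_pos']-G0)@ax
        lat=st['eef_pos']-G0-ax*out
        if log: print(f"{st['t']:.2f} th {th:.2f} s {s:.1f} out {out:.1f} pull {pull:.1f} Tax {st['wrist_torque']@ax:.2f} lat {np.linalg.norm(lat):.1f} |F| {np.linalg.norm(st['force']):.1f} w {st['grip_width']:.1f}")
        if pull>18: s-=1.0
        else: s=min(s+np.clip((goal-pull)*.12,-.6,.9),smax)
    return s
E
python3 - <<'E'
from h import *
B=np.load('T.npy')
s=twist(B,0.3,0,.4)
s=twist(B,s,.4,-.4,8)
np.save('s.npy',[s,-.4])
E
```

```text
6.55 th 0.10 s 0.3 out -0.0 pull 2.9 Tax 0.24 lat 1.4 |F| 3.6 w 16.5
6.80 th 0.20 s 1.2 out 0.3 pull 5.5 Tax 0.18 lat 1.4 |F| 5.8 w 16.4
7.05 th 0.30 s 1.7 out 0.8 pull 7.7 Tax 0.27 lat 1.5 |F| 7.7 w 16.4
7.30 th 0.40 s 2.0 out 1.3 pull 8.2 Tax 0.20 lat 1.5 |F| 8.3 w 16.1
7.55 th 0.30 s 2.2 out 1.9 pull 7.4 Tax -0.11 lat 1.4 |F| 7.6 w 16.4
7.80 th 0.20 s 2.5 out 2.4 pull 7.3 Tax -0.06 lat 1.5 |F| 7.5 w 16.3
8.05 th 0.10 s 2.8 out 2.9 pull 6.1 Tax -0.14 lat 1.4 |F| 6.4 w 16.1
8.30 th 0.00 s 3.3 out 3.5 pull 7.2 Tax -0.08 lat 1.4 |F| 7.6 w 16.3
8.55 th -0.10 s 3.6 out 3.9 pull 6.1 Tax -0.19 lat 1.4 |F| 6.3 w 16.5
8.80 th -0.20 s 4.1 out 4.4 pull 5.1 Tax -0.13 lat 1.3 |F| 5.5 w 16.5
9.05 th -0.30 s 4.7 out 4.8 pull 5.7 Tax -0.19 lat 1.3 |F| 6.1 w 16.3
9.30 th -0.40 s 5.2 out 5.3 pull 6.9 Tax -0.19 lat 1.3 |F| 7.1 w 16.3
```

```bash
python3 - <<'E'
from h import *
C,p,d=shot('wrist','w3')
cv2.imwrite('pics/w3c.png',cv2.resize(p[150:350,230:430,::-1],(500,500)))
E
```

```text
(no output)
```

View pics/w3c.png

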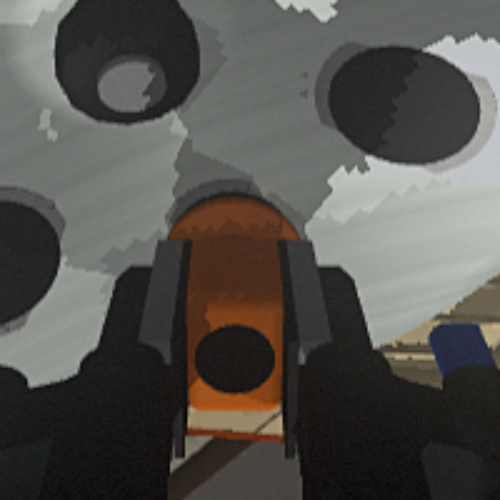

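The head is square in the pads and turned with them. The flange at crop (235,210) now stands clear of the rotor face, so it is sliding out. I'll keep going.

```bash
python3 - <<'E'
from h import *
B=np.load('T.npy');s,th=np.load('s.npy')
for i in range(8):
    s=twist(B,s,th,-th,8,log=False,smax=28);th=-th
    st=rep(f'th {th} s {s:.1f} out {(sensors.read_state()["eef_pos"]-G0)@ax:.1f}')
    if (st['eef_pos']-G0)@ax>25.5: break
np.save('s.npy',[s,th])
C,p,d=shot('wrist','w4');q,_=optics.grab_frame('scene')
cv2.imwrite('pics/w4c.png',np.hstack([cv2.resize(p[130:330,230:430,::-1],(400,400)),cv2.resize(q[150:250,270:370,::-1],(400,400))]))
E
```

```text
th 0.4 s 9.3 out 9.0 11.35 [ 580.5 -152.2  101.1] F [-3.  -2.  -5.9] ax -6.8 T [ 0.46  0.09 -0.01] Tax 0.16 w 16.1 98.1
th -0.4 s 12.7 out 12.5 13.35 [ 581.6 -151.   104.3] F [-3.4 -1.1 -6.4] ax -7.0 T [ 0.26  0.08 -0.28] Tax -0.14 w 16.4 98.2
th 0.4 s 16.6 out 16.3 15.35 [ 582.7 -149.2  107.5] F [-3.3  0.  -3.9] ax -4.3 T [ 0.48  0.14 -0.09] Tax 0.12 w 16.1 98.4
th -0.4 s 22.4 out 21.8 17.35 [ 584.4 -147.3  112.4] F [-2.4 -1.5 -2.5] ax -3.5 T [ 0.15  0.11 -0.15] Tax -0.04 w 16.4 98.5
th 0.4 s 28.0 out 27.9 19.35 [ 586.1 -144.7  117.6] F [-0.3 -0.6 -0.3] ax -0.6 T [ 0.2  -0.21 -0.03] Tax -0.05 w 16.3 99.1
```

View pics/w4c.png

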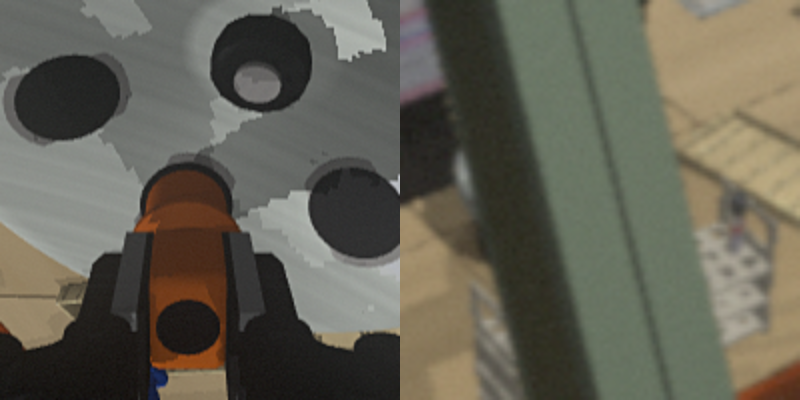

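The adapter is free and held square, its shank tip at the bore mouth (crop ~(187,185)). The arm blocks the scene view. I'll pull clear along the axis and refine the tray pose from w0.

```bash
python3 - <<'E'
from h import *
B=np.load('T.npy')
Rt=sensors.read_state()['eef_rot']
print(ctrl.move_l(B+ax*45,rot=Rg,vel=40)); rep()
ctrl.move_l(B+ax*110,vel=120); rep()
for n in('w0','top'):
    if n=='w0': C,p,d=load(n)
    else: C=cam('top');p=np.load('top0.npz')['p'];d=np.load('top0.npz')['d']
    P=cloud(C,d); h=P[...,2]
    b=mask(p,(20,40,90),(35,160,255))
    b=cv2.morphologyEx(b,cv2.MORPH_CLOSE,np.ones((5,5)))
    for s,cc,l in comps(b,200):
        X=onplane(C,cc,5)
        if np.hypot(X[0]-534,X[1]+347)<60:
            k=cv2.findContours(l.astype(np.uint8),0,2)[0]; k=max(k,key=cv2.contourArea)
            Q=np.array([onplane(C,u[0],10)[:2] for u in k.astype(float)],np.float32)
            print(n,s.tolist(),cv2.minAreaRect(Q))
C,p,d=load('w0');P=cloud(C,d)
m=(mask(p,*BL)>0)&(np.hypot(P[...,0]-469,P[...,1]+365)<50); print('blue',m.sum(),P[m].mean(0),P[m].max(0),P[m].min(0))
E
```

```text
False
 20.02 [ 591.2 -137.8  132.3] F [-0.4 -0.4 -0.6] ax -0.8 T [ 0.25 -0.19  0.06] Tax 0.05 w 16.2 99.0
 20.72 [ 609.8 -111.7  188.3] F [-0.5 -0.9  0.1] ax -0.4 T [ 0.25 -0.14 -0.03] Tax -0.0 w 16.3 99.1
w0 [165, 81, 384, 301, 59288] ((603.5037841796875, -413.30560302734375), (456.656982421875, 483.8623962402344), 89.89814758300781)
top [0, 74, 630, 186, 46692] ((638.3615112304688, -87.62493896484375), (2023.1104736328125, 569.0888061523438), 89.96771240234375)
blue 114 [ 472.10202267 -368.41534211   53.25572639] [ 487.5022753  -357.94196975   64.47236403] [ 460.85990857 -382.0059514    30.65609885]
```

```bash
python3 - <<'E'
from h import *
Rv=grot(AZ,0,-1)
ctrl.move_ptp([565,-230,260],Rv); 
ctrl.move_ptp([566,-342,200],Rv); rep()
C,p,d=shot('wrist','w5')
E
```

```text
21.93 [ 566.4 -340.4  197.4] F [0.8 0.3 0.4] ax 0.7 T [ 0.02 -0.04 -0.01] Tax -0.02 w 16.2 99.1
```

View pics/w5.png

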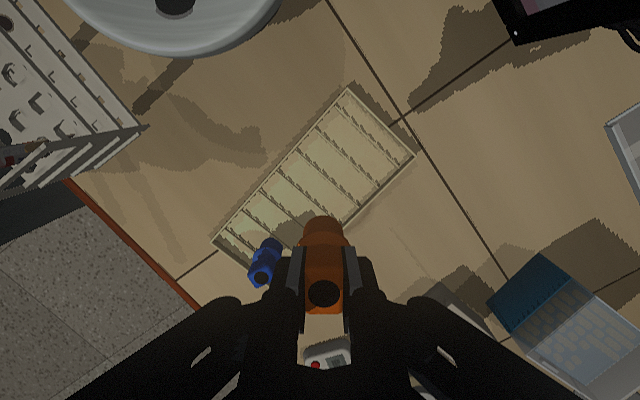

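The tray's rim corners are at (345,86), (415,155) and (212,237). The blue spare is at about (265,262), and the orange adapter hangs straight in the grip.

```bash
python3 - <<'E'
from h import *
C,p,d=load('w5')
a,b,c=[onplane(C,u,12)[:2] for u in((345,86),(415,155),(212,237))]
print(a,b,c,np.linalg.norm(a-b),np.linalg.norm(a-c)); ctr=(b+c)/2; ys=(a-c)/np.linalg.norm(a-c)
print('centre',ctr,'far dir',ys,'target',ctr+ys*30)
P=cloud(C,d); f=P[120:200,270:370]; print('heights',np.percentile(f[...,2],[5,50,95]))
m=(mask(p,*BL)>0)&(np.arange(640)<300);print('blue',np.median(P[m],0))
m=(mask(p,*OR)>0);print('orange low z',np.percentile(P[m][:,2],[1,5,95]))
E
```

```text
[ 633.4355863  -284.13886048] [ 651.11354803 -375.38466496] [ 434.89392437 -322.8867293 ] 92.94249386565647 202.28739173866683
centre [ 543.0037362  -349.13569713] far dir [0.98148313 0.19154861] target [ 572.44823003 -343.38923881]
heights [-1.99304355  0.82545442  4.71357832]
blue [ 473.25427909 -366.33095323   62.22957978]
orange low z [ -4.70314565  -3.95309363 203.24935299]
```

```bash
python3 - <<'E'
from h import *
ctrl.move_l([570,-344,85],vel=120); rep()
ctrl.hold(.2)
print(ctrl.move_l([570,-344,50],vel=12,threshold=4)); s=rep()
C,p,d=shot('wrist','w6'); cv2.imwrite('pics/w6c.png',p[100:400,150:500,::-1])
E
```

```text
23.08 [ 570.8 -344.6   86.3] F [ 0.4  0.2 -0. ] ax 0.2 T [-0.02  0.08  0.03] Tax 0.05 w 16.7 99.1
True
 25.33 [ 570.  -344.    57.2] F [0.2 0.1 5.1] ax 4.5 T [ 0.02  0.02 -0.01] Tax 0.01 w 16.2 99.8
```

View pics/w6c.png

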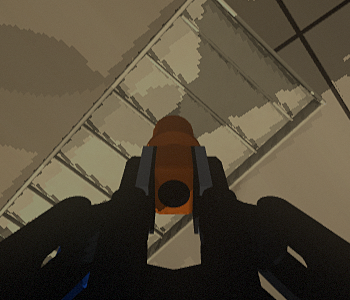

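The adapter is down mid-tray with contact at z=57, as expected. The blue one is at lower left (crop ~(70,290)), well clear. I'll release and retreat.

```bash
python3 - <<'E'
from h import *
ctrl.gripper_to(24,20); rep(); ctrl.gripper_to(34); s=rep()
ctrl.move_l(s['eef_pos']+[0,0,40],vel=50); ctrl.move_l(s['eef_pos']+[0,0,150],vel=120); rep()
ctrl.move_ptp([520,-240,290],grot(AZ,0,-1)); rep()
C,p,d=shot('wrist','w7'); q,_=optics.grab_frame('top')
cv2.imwrite('pics/w7c.png',np.vstack([cv2.resize(p[:,:,::-1],(480,300)),cv2.resize(q[130:255,220:420,::-1],(480,300))]))
E
```

```text
25.63 [ 568.6 -342.8   55. ] F [ 0.9  0.3 -0.2] ax 0.2 T [-0.03 -0.03  0.01] Tax -0.01 w 23.8 0.0
 25.89 [ 568.9 -343.1   55.4] F [-0.5 -0.3  0.1] ax -0.2 T [ 0.04 -0.01  0.01] Tax 0.02 w 33.6 0.0
 27.9 [ 568.3 -342.6  204. ] F [0.1 0.7 0.7] ax 0.9 T [ 0.02  0.03 -0.01] Tax 0.01 w 34.0 0.0
 28.52 [ 519.9 -240.2  289.1] F [ 0.1 -0.4 -0.5] ax -0.6 T [-0.04 -0.07 -0.  ] Tax -0.04 w 33.9 0.0
```

View pics/w7c.png

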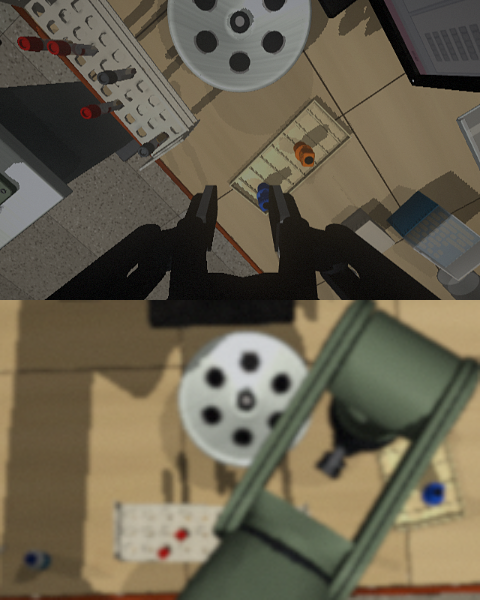

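The orange adapter is in the tray at about (305,153), with blue at (265,195) and all six bores empty. Before handing in, I'll check heights from depth for uprightness and rotor seating.

```bash
python3 - <<'E'
from h import *
C,p,d=load('w7');P=cloud(C,d)
for c in(OR,BL):
    m=(mask(p,*c)>0)&(abs(P[...,0]-530)<90)&(abs(P[...,1]+350)<50);Q=P[m];t=Q[Q[:,2]>50];print(m.sum(),np.percentile(Q[:,2],[2,50,98]).round(1),t.mean(0).round(1),np.ptp(t,axis=0).round(1))
r=np.hypot(P[...,0]-600.5,P[...,1]+127.5);s=(r<95)&(P[...,2]>80);print('rim z',np.percentile(P[s][:,2],[50,95]).round(1))
ctrl.hold(.5);print(ctrl.finish_job(),sensors.read_state()['t'])
E
```

```text
601 [ 2.  46.9 64. ] [ 570.7 -342.    60.5] [25.6 26.6 14.7]
109 [31.4 61.3 64.2] [ 468.1 -368.    62.5] [18.9 15.6  4. ]
rim z [ 84.4 411.4]
the job is handed in; nothing more can be done
the job is handed in; nothing more can be done
```

The orange adapter was twisted free with light pulls (readings up to about 8 N) and the rotor stayed seated. It now stands upright on the tray floor about 100 mm from the blue one, which shows no sign of having moved, and the job is handed in at about 29 s.

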